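# Seat the cordless bedside lamp on its charging base and hold it down

### The job

Put the cordless lamp back on its charging base: set its square foot inside the base's oak tray, squared up with it, slide it along the tray until the hole under the foot drops over the hidden pin, then press the lamp fully down on the sprung plate. Finish while still holding it pressed down: do not let go of it at the end. Don't let the lamp fall over, and leave the other things on the dresser where they are.

Things in the scene. Friction and masses are not known exactly. Their poses are not given: they have to be found in the camera images.
- lamp_center (a point): Cordless lamp, upright: square wooden foot 70 x 70 mm, 22 mm high, under a square white column 44 x 44 mm reaching 112 mm above the underside (top 10 mm: flush wooden cap). Sides of foot and column are parallel, along x and y; z up. The point is on its axis, 56 mm above the underside. 0.2 to 0.42 kg. Grip the column high up by two opposite sides.
- lamp_hole (a point): Middle of the lamp's underside, on its axis: the mouth of a round blind hole, 20 mm across and 18 mm deep.
- base_seat (a point): Charging base: oak tray fixed to the dresser, outside 100 mm (its x) by 136 mm (its y), walls 12 mm thick, tops 42 mm above the dresser. Inside 76 mm (x) by 112 mm (y): the foot has 3 mm to spare on either side in x and can slide 21 mm either way from the middle along y. The point is the middle of the floor (the sprung plate's top at rest), 20 mm above the dresser. z up.
- base_rim (a point): Middle of the tray's mouth, level with its wall tops (42 mm up); axes as base_seat. Below it a fixed round wooden pin, 12 mm thick, stands through the plate, its top 10 mm above the resting plate (30 mm above the dresser). It is on the centre line x = 0, at an unknown y from -18 to +18 mm. The foot rides on its top until the hole is within about 4 mm of it, then drops 10 mm.
- plate (a joint): How far the sprung plate (floor of the tray) is pressed down, in m: 0 at rest, 0.005 fully down. The spring needs 4 N to start moving and 12 N to be fully down; the lamp's weight alone hardly moves it.
- bottle_mid (a point): Bystander, to be left alone: small amber glass bottle with black cap, 40 mm across, 100 mm high. The point is at its centre, half-way up.
- bowl_mid (a point): Bystander, to be left alone: white ceramic bowl, 110 mm across, 45 mm high. The point is at its centre, half-way up.
- tin_mid (a point): Bystander, to be left alone: small flat round metal tin, 40 mm across, 18 mm high, standing between lamp and charging base. The point is at its centre, half-way up.
- mug_mid (a point): Bystander, to be left alone: terracotta mug with a handle, 76 mm across, 85 mm high. The point is at its centre, half-way up.
- clock_mid (a point): Bystander, to be left alone: grey alarm clock, 40 x 90 mm, 70 mm high. The point is at its centre, half-way up.
Things that resemble listed ones, but are neither listed nor needed, are in the scene too. What is shaped like the part that bears lamp_center but green is not meant.

How it is judged:
By the outcome, as a careful person would: the job done as asked, in the order asked, and still so for the second after the job is handed in, while the arm keeps its last pose, push and grip.
It also fails if it takes over 45 s, if anything falls off the work surface, if the arm or the gripper's body presses on something with over 40 N, if the wrist force passes 120 N, or if a joint passes its speed limit or range.

### The arm

A 7-joint arm with a two-finger parallel gripper is mounted at the origin on the work surface. World frame = base frame: x ahead of the robot, y to its left, z up, the work surface at z = 0. Lengths are in mm, angles in rad, forces in N, time in s.
With the tool pointing down it reaches from about 425 to 950 mm from the base axis. Payload 4.7 kg.
Tool frame: the origin (TCP) lies on the centre line of the jaws, within the pads' length; the fingertips stand 19 mm ahead of it and the grasp point (between the pads) is the TCP; z points along the fingers, y is the line along which they close (so a half turn about z gives the same grasp; the last joint's range is limited). The gripper opens to 87 mm and grips with 3 to 60 N. Pads are 19 mm wide; open, the fingers measure 117 mm over their backs; the gripper's body (75 mm by 190 mm) begins 51 mm behind the grasp point.
Start: joints at [-1.258, 0.469, -0.049, 1.532, 0.024, 1.141, -0.082], TCP at [226.209, 635.985, 241.573] pointing down, gripper open.
Joint ranges: [-2.59, 2.59], [-0.33, 1.99], [-1.39, 1.29], [0.1, 2.45], [-1.04, 4.18], [0.21, 1.99], [-2.66, 2.66]. Speed limits (rad/s): [2.57, 2.57, 3.14, 3.14, 3.14, 3.14, 3.14].

### API

Orientations are given as a unit quaternion [x, y, z, w].
In Python, from workcell import robot gives the robot as it stands.
- The arm moves only by the tool step_arm, never from a script. Its argument "motion" is a list of rows, each a list of 5 numbers: the shift along the tool's x, y, z in mm, then the turn about the tool's z in degrees, then the opening, from -1 (shut) to 1 (fully open). In form: [[dx, dy, dz, spin, hand], ...]. A call has exactly 5 rows; each row shifts and turns the commanded pose from where the row before left it, along the tool's axes as they then stand; what a row does not reach is not made up. A row lasts 1/8 s, in which the tool goes at most 62.5 mm and 10.7 degrees, less where a joint would pass 70% of its speed; a pose out of reach is approached as far as the arm can. A call with a gripper value outside its range is refused whole. The fingers move at their own pace and stop on an object; "force" is the grip in N (left out, the last holds). Time passes only in rows, so rows that do not move let the fingers close, or fill a call up. It gives the time, the measured TCP pose, the force, the opening and the grip force at its end, in the units of the state.
- robot.get_obs(): the state, without advancing time (a new reading comes with each control period).
- robot.read_camera(name): name is "scene" or "side" or "wrist"; returns a dict with "pixels" (384x512x3 uint8, blue, green, red), "intrinsics" (3x3 intrinsics, pixels), "k1" (the pictures are not rectified: a ray, as slopes to the right and down, at radius r is drawn at 1 + k1 r^2 times it, then the intrinsics apply), "xyz" and "attitude" of the camera in the world. Camera axes: x right, y up, looking along -z (the intrinsics and any distortion apply to the point x, -y, -z); pixel columns grow to the right and rows downward; lengths in mm; the calibration is good to about 2 mm. A picture is of the moment at which its call begins. There is no depth.
- robot.job_done(): hands the job in; it is judged then, once.
Trained networks look in a picture, given as the dict that the camera call returned (one of the last four; its "shot" number tells which), for a name from the list of things; names that differ only in an ending like _2 or _b are one class to them, and where a whole thing is asked for, a point or a joint stands for the part that bears it (a point fixed in the world has none). Each returns a list of dicts, best first, with "score" (0 to 1); they miss things now and then, are a little off and sometimes report something else, mostly with a low value. They report only what shows in the picture. A call takes as long as a camera call. They do not tell look-alikes from the thing itself.
- robot.find_in(picture, thing): "centre" ([row, column] in pixels, amid what is visible of it).
- robot.spot_point(picture, thing): "centre" ([row, column] in pixels: a listed point, or the origin of a listed thing).
The state is a dict: "time": time; "joint_positions": joint angles; "joint_velocities": joint speeds; "joint_efforts": joint torques, N m; "tool_pos": TCP position; "tcp_rot": TCP orientation; "force": force on the tool from outside, world axes, zero at the start; "wrist_torque": the same for the moment, N m; "grip_width": finger opening in mm; "grasp_force": force on a finger pad.
Only numpy, scipy, OpenCV 4.12 (cv2) and the standard library are available. Lean on these libraries where they do the work, as an engineer would, in place of code of your own. Each camera call takes 0.05 s, during which the arm holds its last target. There are 200 camera calls.

## Working session

There is one attempt and no reset: what is moved stays moved. The work goes in short steps, Python scripts to look and compute and a tool call to move; the robot and the scene stay as the last step left them, time stands still between calls to the robot, and variables do not carry over. Pictures are saved under pics/ and viewed, at most 10 in all, crops included, and the job is handed in when it is done.

Besides the shell and the picture viewer there is one more tool, called in YAML: its name, and indented under it one key for each argument. step_arm: Moves the arm, as the interface text tells. Its arguments: {"type":"object","properties":{"motion":{"type":"array","items":{"type":"array","items":{"type":"number"}}},"force":{"type":"number"}},"required":["motion"]}

```bash
mkdir -p pics
cat > h.py <<'E'
from workcell import robot
import numpy as np, cv2
from scipy.spatial.transform import Rotation as R
def Rm(a):
    a=np.array(a,float)
    return a if a.shape==(3,3) else R.from_quat(a).as_matrix()
def ray(p,rc):
    K=np.array(p["intrinsics"],float);k=p["k1"]
    u=cv2.undistortPoints(np.array([[[rc[1],rc[0]]]],float),K,np.array([k,0,0,0,0.]))[0,0]
    return np.array(p["xyz"],float),Rm(p["attitude"])@np.array([u[0],-u[1],-1.])
def atz(p,rc,z):
    o,d=ray(p,rc);return o+d*(z-o[2])/d[2]
def proj(p,X):
    c=Rm(p["attitude"]).T@(np.array(X,float)-p["xyz"]);s=np.array([c[0],-c[1]])/-c[2]
    s=s*(1+p["k1"]*(s@s));K=np.array(p["intrinsics"]);return np.array([K[1,1]*s[1]+K[1,2],K[0,0]*s[0]+K[0,2]])
def tri(*prs):
    A=np.zeros((3,3));b=np.zeros(3)
    for p,rc in prs:
        o,d=ray(p,rc);d/=np.linalg.norm(d);M=np.eye(3)-np.outer(d,d);A+=M;b+=M@o
    return np.linalg.solve(A,b)
E
python3 - <<'E'
from h import *
ps={n:robot.read_camera(n) for n in("scene","side","wrist")}
print(ps["scene"]["xyz"],ps["scene"]["attitude"],ps["side"]["xyz"],ps["wrist"]["xyz"])
H=dict(lamp_center=56,lamp_hole=0,base_seat=20,base_rim=42,bottle_mid=50,tin_mid=9,bowl_mid=22,mug_mid=42,clock_mid=35)
for t,z in H.items():
    for n,p in ps.items():
        for r in robot.spot_point(p,t)[:3]:
            if r["score"]>.2: print(t,n,np.round(r["centre"]),round(r["score"],2),np.round(atz(p,r["centre"],z)))
cv2.imwrite("pics/a.png",np.hstack([cv2.resize(ps[n]["pixels"],(400,300)) for n in("side","wrist")]))
cv2.imwrite("pics/s.png",cv2.resize(ps["scene"]["pixels"],(800,600)))
print(robot.get_obs())
E
```

```text
[1550.6937293   398.59218896  983.23643696] [0.22839372 0.34011662 0.76262574 0.50055866] [ 376.11779081 -893.8822708   669.33004259] [154.61178225 662.39549052 383.91470875]
lamp_center scene [153. 161.] 0.85 [ 529. -397.   56.]
lamp_center scene [169. 188.] 0.68 [ 571. -261.   56.]
lamp_center scene [144. 208.] 0.67 [ 413. -268.   56.]
lamp_center side [265. 199.] 0.85 [ 440. -248.   56.]
lamp_center side [308. 257.] 0.81 [ 525. -389.   56.]
lamp_center side [258. 257.] 0.65 [ 563. -259.   56.]
lamp_hole scene [168. 164.] 0.79 [ 541. -388.    0.]
lamp_hole scene [162. 209.] 0.76 [ 444. -252.    0.]
lamp_hole scene [180. 186.] 0.72 [ 566. -279.    0.]
lamp_hole side [334. 254.] 0.87 [ 517. -401.    0.]
lamp_hole side [289. 196.] 0.86 [ 428. -260.    0.]
lamp_hole side [279. 258.] 0.78 [ 562. -265.    0.]
base_seat scene [193. 308.] 0.93 [482. 142.  20.]
base_seat side [175. 194.] 0.69 [492. 160.  20.]
base_rim scene [192. 312.] 0.68 [498. 159.  42.]
base_rim side [167. 193.] 0.79 [492. 166.  42.]
bottle_mid scene [201. 185.] 0.57 [ 709. -195.   50.]
bottle_mid side [228. 316.] 0.92 
[... 499 characters left out ...]
25789224,  0.46861317, -0.04861789,  1.53249604,  0.02408729,
        1.14096573, -0.08231753]), 'joint_velocities': array([-0.00011949,  0.00098647, -0.00185771,  0.00020725, -0.00126456,
       -0.00329695,  0.00056344]), 'joint_efforts': array([-2.70189857e-04, -5.07825673e+01, -8.08606739e-02, -2.36453229e+01,
       -6.12837891e-02,  3.11362103e-02,  1.42399202e-05]), 'tool_pos': array([226.20380445, 635.99886178, 241.56569948]), 'tcp_rot': array([ 1.70069838e-01,  9.85432010e-01,  5.44125161e-05, -2.25005072e-05]), 'force': array([-0.18811717,  0.43957348,  0.30748472]), 'wrist_torque': array([ 0.01259804, -0.00641167, -0.01107827]), 'grasp_force': 0.0, 'grip_width': 86.94066374702872}
```

View pics/s.png

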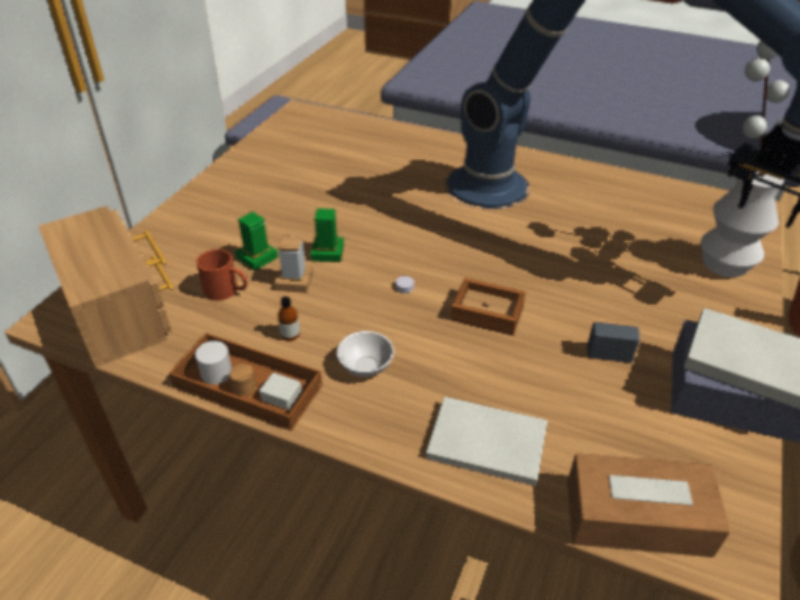

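View pics/a.png

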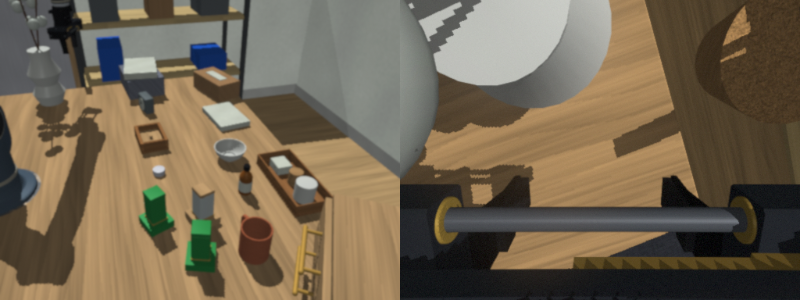

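The scene view shows three lamp shapes: green at about (255,240) and (326,235), and a white column on a wooden foot at (292,262) in the 800x600 picture. The native pixels (row, column) are (153,161), (144,208) and (169,188). I choose the white one. The tray is at (487,304), with the pin visible inside it.

Run:
```python
from h import *
a=robot.read_camera("scene");b=robot.read_camera("side")
f=lambda p,r,c:cv2.resize(p["pixels"][r-40:r+40,c-50:c+50],(400,320),interpolation=cv2.INTER_CUBIC)
cv2.imwrite("pics/c.png",np.hstack([f(a,165,188),f(b,265,258)]))
print(tri((a,[169,188]),(b,[258,257])),tri((a,[193,308]),(b,[175,194])))
```

```text
[ 564.31609104 -262.61537649   54.71014421] [490.86731669 143.63702339  28.96975326]
```

View pics/c.png

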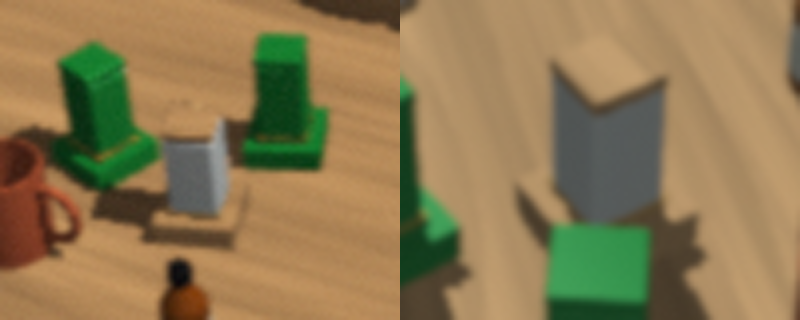

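step_arm:
  motion:
    - [-42, -36, -6, 0, 1]
    - [-42, -36, -6, 0, 1]
    - [-42, -36, -6, 0, 1]
    - [-42, -36, -6, 0, 1]
    - [-42, -36, -6, 0, 1]

```text
time: 2.22
tool_pos: [364.6, 394.4, 272.0]
tcp_rot: [0.17, 0.985, 0.0, 0.0]
force: [0.9, -0.3, -0.4]
grip_width: 87.1
grasp_force: 0.0
```

step_arm:
  motion:
    - [-42, -36, -6, 0, 1]
    - [-42, -36, -6, 0, 1]
    - [-42, -36, -6, 0, 1]
    - [-42, -36, -6, 0, 1]
    - [-42, -36, -6, 0, 1]

```text
time: 2.85
tool_pos: [502.0, 154.4, 302.1]
tcp_rot: [0.17, 0.985, 0.0, 0.0]
force: [0.8, 1.2, 0.1]
grip_width: 87.2
grasp_force: 0.0
```

The crop confirms the white column with a wooden cap and foot, at the crop centre, with green look-alikes on either side. Next, the tray from above.

Run:
```python
from h import *
p=robot.read_camera("wrist")
print(p["xyz"],p["attitude"],p["intrinsics"],p["k1"])
for t,z in dict(base_seat=20,base_rim=42).items():
    for r in robot.spot_point(p,t)[:2]: print(t,r,atz(p,r["centre"],z))
cv2.imwrite("pics/w1.png",p["pixels"]);np.save("w1.npy",p,allow_pickle=True)
```

```text
[430.30810122 181.01212111 445.38914931] [-0.11419836 -0.08105876  0.57092192  0.80897242] [[341.81676348   0.         250.06707577]
 [  0.         341.81676348 189.8958991 ]
 [  0.           0.           1.        ]] 0.019611044674534082
base_seat {'centre': [141.3, 248.7], 'score': 0.68} [486.26352426 159.65539261  20.        ]
base_rim {'centre': [145.7, 248.8], 'score': 0.86} [488.31030902 159.12294149  42.        ]
```

View pics/w1.png

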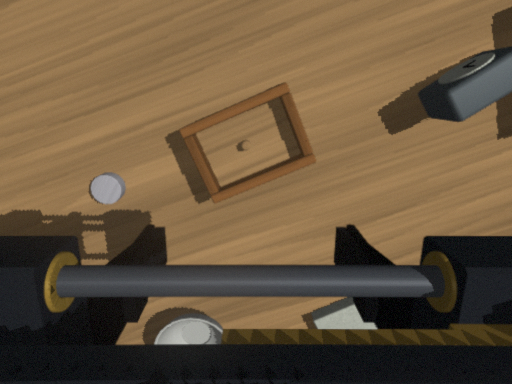

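The tray is at the image centre (outer corners near (181,131), (288,84), (315,158) and (215,201)), and the pin shows at about row 145, col 243. I'll put the camera straight above it for a better fix.

step_arm:
  motion:
    - [-20, 0, 30, 0, 1]
    - [-20, 0, 30, 0, 1]
    - [-20, 0, 30, 0, 1]
    - [0, 0, 10, 0, 1]
    - [0, 0, 0, 0, 1]

```text
time: 3.62
tool_pos: [556.7, 137.1, 201.1]
tcp_rot: [0.169, 0.986, -0.0, -0.001]
force: [0.2, 0.1, 0.5]
grip_width: 86.8
grasp_force: 0.0
```

Run:
```python
from h import *
p=robot.read_camera("wrist");np.save("w2.npy",p,allow_pickle=True)
c=np.array(robot.spot_point(p,"base_rim")[0]["centre"]);print(p["xyz"],c,atz(p,c,42))
r,k=c.astype(int);r0,k0=max(r-110,0),max(k-110,0)
cr=p["pixels"][r0:r+110,k0:k+110]
print(r0,k0,cr.shape)
cv2.imwrite("pics/w2.png",cv2.resize(cr,None,fx=2.7,fy=2.7,interpolation=cv2.INTER_CUBIC))
```

```text
[485.41094142 163.63064781 344.51175746] [ 96.2 247.2] [487.77026292 160.00981073  42.        ]
0 137 (206, 220, 3)
```

View pics/w2.png

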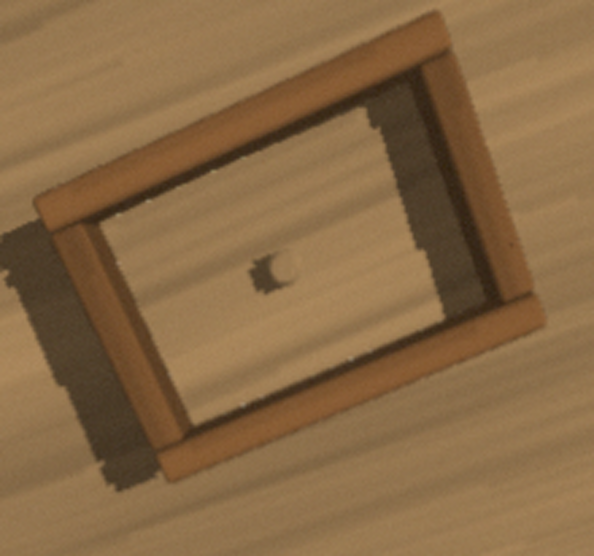

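The tray fills the crop: outer corners near (37,203), (438,10), (546,320) and (167,481) in the zoomed crop, pin top near (285,267).

Run:
```python
from h import *
p=np.load("w2.npy",allow_pickle=True).item()
q=lambda x,y:[(y+.5)/2.7-.5,(x+.5)/2.7-.5+137]
C=np.array([atz(p,q(*c),42) for c in[(37,203),(438,10),(546,320),(167,481)]])[:,:2]
print(C.round(1),[np.linalg.norm(C[i]-C[(i+1)%4]).round(1) for i in range(4)])
I=np.array([atz(p,q(*c),42) for c in[(100,217),(421,68),(495,302),(184,436)]])[:,:2];print(I.mean(0))
m=C.mean(0);e=(C[1]-C[0])+(C[2]-C[3]);g=(C[2]-C[1])+(C[3]-C[0])
print("centre",m,"long axis deg",np.degrees(np.arctan2(e[1],e[0])),"short",np.degrees(np.arctan2(g[1],g[0])))
P=atz(p,q(285,267),30)[:2];e/=np.linalg.norm(e)
print("pin",P,"along",(P-m)@e,"across",(P-m)@[-e[1],e[0]])
```

```text
[[444.7  89.4]
 [435.  222.3]
 [531.7 228.7]
 [540.5  94.2]] [np.float64(133.3), np.float64(96.9), np.float64(134.9), np.float64(95.9)]
[487.93422478 159.82401123]
centre [487.94665467 158.64134403] long axis deg 93.9655645753928 short 3.334748993608425
pin [488.30529005 155.03378532] along -3.623723586114788 across -0.1082891055366639
```

step_arm:
  motion:
    - [45, -30, -30, 0, 1]
    - [10, -50, -20, 0, 1]
    - [0, -58, 0, 0, 1]
    - [0, -58, 0, 0, 1]
    - [0, -58, 0, 0, 1]

```text
time: 4.35
tool_pos: [420.4, -86.1, 253.1]
tcp_rot: [0.169, 0.986, 0.001, 0.002]
force: [1.0, -0.3, -0.3]
grip_width: 87.3
grasp_force: 0.0
```

step_arm:
  motion:
    - [-55, -26, 0, 0, 1]
    - [-55, -26, 0, 0, 1]
    - [-55, -26, 0, 0, 1]
    - [-55, -26, 0, 0, 1]
    - [-23, -11, 0, 0, 1]

```text
time: 4.97
tool_pos: [613.2, -276.7, 252.5]
tcp_rot: [0.17, 0.985, -0.001, 0.001]
force: [-0.7, 0.1, 0.1]
grip_width: 87.1
grasp_force: 0.0
```

Run:
```python
from h import *
p=robot.read_camera("wrist");np.save("w3.npy",p,allow_pickle=True)
for r in robot.spot_point(p,"lamp_center")[:3]:print(r,atz(p,r["centre"],56))
print(p["xyz"],robot.get_obs()["tool_pos"],proj(p,[564,-262,112]))
r,k=proj(p,[564,-262,112]).astype(int);r0,k0=max(r-110,0),max(k-110,0)
print(r0,k0)
cv2.imwrite("pics/w3.png",cv2.resize(p["pixels"][r0:r+110,k0:k+110],None,fx=2.7,fy=2.7,interpolation=cv2.INTER_CUBIC))
```

```text
{'centre': [126.7, 101.3], 'score': 0.93} [ 524.81211838 -398.77000175   56.        ]
{'centre': [231.3, 351.3], 'score': 0.5} [ 714.12061252 -196.72531106   56.        ]
[ 541.3444893  -249.79090307  395.64849913] [ 612.64935956 -276.51099347  252.20462857] [122.81004613 245.63603981]
12 135
```

View pics/w3.png

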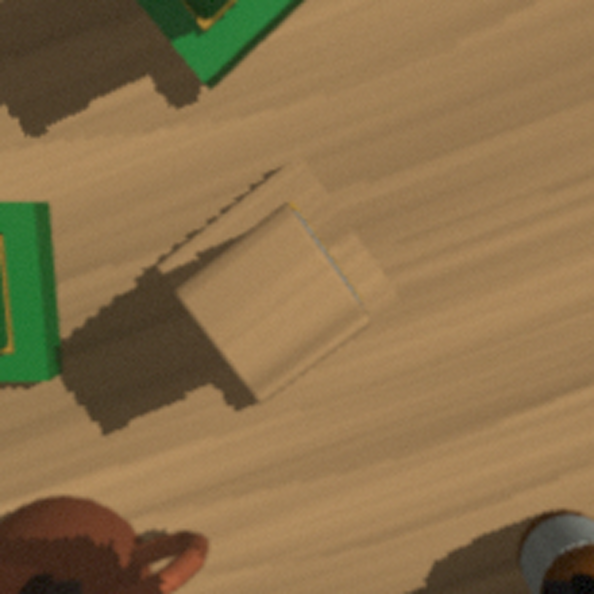

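```bash
cat >> h.py <<'E'
def plan(x,y,z,yaw):
    "tool shifts to world x,y,z; spin so that tool y lies along yaw+90k deg"
    o=robot.get_obs();M=Rm(o["tcp_rot"]);d=M.T@(np.array([x,y,z])-o["tool_pos"])
    a=np.degrees(np.arctan2(M[1,1],M[0,1]))
    print("tool",o["tool_pos"].round(1),"shift",d.round(1),"tool y at",a.round(2),"spin(+k90)",(-((yaw-a+45)%90-45)).round(2),"tilt",M[:2,2].round(4),"F",o["force"].round(1),"grip",round(o["grip_width"],1),"j7",o["joint_positions"][6].round(2))
E
python3 - <<'E'
from h import *
p=np.load("w3.npy",allow_pickle=True).item()
q=lambda x,y:[(y+.5)/2.7-.5+12,(x+.5)/2.7-.5+135]
C=np.array([atz(p,q(*c),112) for c in[(178,291),(292,205),(371,319),(259,402)]])[:,:2]
print([np.linalg.norm(C[i]-C[(i+1)%4]).round(1) for i in range(4)])
m=C.mean(0);e=(C[1]-C[0])+(C[2]-C[3]);g=(C[2]-C[1])+(C[3]-C[0])
a=np.degrees(np.arctan2(e[1],e[0]));print(m,a,np.degrees(np.arctan2(g[1],g[0])))
plan(*m,93,a)
E
```

```text
[np.float64(42.5), np.float64(40.8), np.float64(43.0), np.float64(41.5)]
[ 563.11566262 -269.60733947] 106.54939157928244 15.776997302855662
tool [ 612.6 -276.5  252.2] shift [ 49.3 -10.  159.1] tool y at 70.35 spin(+k90) -36.2 tilt [ 0.0018 -0.0019] F [-0.9  0.6 -1. ] grip 86.9 j7 1.79
```

step_arm:
  motion:
    - [0, 0, 10, 10.5, 1]
    - [0, 0, 10, 10.5, 1]
    - [0, 0, 10, 10.5, 1]
    - [0, 0, 10, 10.5, 1]
    - [0, 0, 10, 10.5, 1]

```text
time: 5.7
tool_pos: [611.1, -272.8, 202.5]
tcp_rot: [0.59, 0.807, 0.001, 0.0]
force: [-0.3, -0.2, -0.4]
grip_width: 86.9
grasp_force: 0.0
```

```bash
python3 -c "
from h import *
plan(563.1,-269.6,93,106.2)"
```

```text
tool [ 611.1 -272.8  202.5] shift [ 17.5 -45.  109.4] tool y at 17.66 spin(+k90) 1.46 tilt [0.0018 0.002 ] F [-0.3 -0.2 -0.4] grip 86.9 j7 1.0
```

step_arm:
  motion:
    - [9, -23, 0, 1.5, 1]
    - [8.5, -22, 0, 0, 1]
    - [0, 0, 40, 0, 1]
    - [0, 0, 20, 0, 1]
    - [0, 0, 0, 0, 1]

```text
time: 6.32
tool_pos: [562.6, -269.8, 140.6]
tcp_rot: [0.598, 0.801, 0.0, -0.001]
force: [-0.1, 0.5, -0.1]
grip_width: 87.1
grasp_force: 0.0
```

Run:
```python
from h import *
plan(563.1,-269.6,93,106.2)
p=robot.read_camera("wrist");np.save("w4.npy",p,allow_pickle=True)
cv2.imwrite("pics/w4.png",p["pixels"])
```

```text
tool [ 562.6 -269.8  140.6] shift [-0.1  0.6 47.6] tool y at 16.48 spin(+k90) 0.28 tilt [-0.0021  0.0019] F [-0.1  0.5 -0.1] grip 87.1 j7 1.05
```

View pics/w4.png

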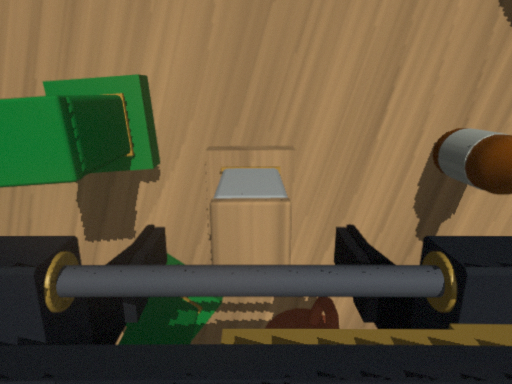

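The lamp cap (edge at row 200, cols 211–290) sits centred and square between the fingers. I'll descend and close.

step_arm:
  motion:
    - [0, 0, 16, 0, 1]
    - [0, 0, 16, 0, 1]
    - [0, 0, 15, 0, 1]
    - [0, 0, 0, 0, 1]
    - [0, 0, 0, 0, -1]
  force: 30

```text
time: 7.0
tool_pos: [563.2, -271.6, 94.6]
tcp_rot: [0.599, 0.801, -0.0, 0.0]
force: [0.0, -0.7, 0.9]
grip_width: 82.8
grasp_force: 0.0
```

step_arm:
  motion:
    - [0, 0, 0, 0, -1]
    - [0, 0, 0, 0, -1]
    - [0, 0, 0, 0, -1]
    - [0, 0, 0, 0, -1]
    - [0, 0, 0, 0, -1]

```text
time: 7.62
tool_pos: [563.1, -271.3, 94.6]
tcp_rot: [0.599, 0.801, 0.0, 0.0]
force: [-0.3, -0.1, 0.6]
grip_width: 43.9
grasp_force: 30.0
```

step_arm:
  motion:
    - [0, 0, -20, 0, -1]
    - [0, 0, -30, 0, -1]
    - [0, 0, -30, 0, -1]
    - [0, 0, -30, 0, -1]
    - [0, 0, 0, 0, -1]

```text
time: 8.25
tool_pos: [564.2, -272.4, 207.4]
tcp_rot: [0.599, 0.801, 0.001, 0.003]
force: [0.2, -0.2, -4.2]
grip_width: 43.8
grasp_force: 30.0
```

Run:
```python
from h import *
p=np.load("w4.npy",allow_pickle=True).item()
e=(atz(p,[200,211],112)+atz(p,[200,290],112))/2
M=Rm(robot.get_obs()["tcp_rot"]);print("lamp axis at pre-grasp",e-22*M[:,0])
o=robot.get_obs();plan(487.9,159.3,o["tool_pos"][2],3.65);print(o["grasp_force"],o["joint_positions"])
p=robot.read_camera("wrist")
cv2.imwrite("pics/w5.png",p["pixels"]);np.save("w5.npy",p,allow_pickle=True)
```

```text
lamp axis at pre-grasp [ 562.97648596 -269.63174293  112.07426802]
tool [ 564.2 -272.4  207.4] shift [435.7  48.8  -1.3] tool y at 16.4 spin(+k90) 12.75 tilt [ 0.0053 -0.002 ] F [ 0.2 -0.2 -4.2] grip 43.8 j7 1.01
29.96920936272085 [-0.13455439  0.49253356  0.72808731  1.72942096 -0.37102883  1.05604995
  1.00500088]
```

View pics/w5.png

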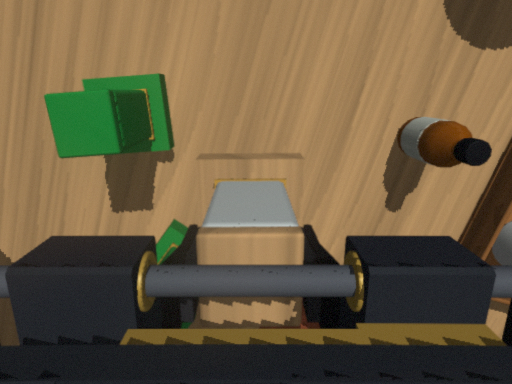

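The lamp is held square and hanging clear (cap edge at row 228). Next I'll turn it and carry it to the tray.

step_arm:
  motion:
    - [10, 0, 0, 4.3, -1]
    - [20, 0, 0, 4.3, -1]
    - [30, 0, 0, 4.2, -1]
    - [35, 0, 0, 0, -1]
    - [35, 0, 0, 0, -1]
  force: 40

```text
time: 8.93
tool_pos: [546.2, -141.1, 202.8]
tcp_rot: [0.685, 0.729, -0.001, -0.001]
force: [0.1, -0.1, -2.7]
grip_width: 43.3
grasp_force: 40.0
```

Run:
```python
from h import *
p=np.load("w5.npy",allow_pickle=True).item()
e=(atz(p,[228,198],224.8)+atz(p,[228,303],224.8))/2
print("lamp in tool (x-22,y)",Rm([.599,.801,0,0]).T@(e-[564.2,-272.4,207.4]))
plan(487.2,169.6,207,3.65)
```

```text
lamp in tool (x-22,y) [ 25.16938513   0.35918848 -17.4       ]
tool [ 546.2 -141.1  202.8] shift [313.8 -39.4  -3.9] tool y at 3.6 spin(+k90) -0.05 tilt [-0.0033  0.0005] F [ 0.1 -0.1 -2.7] grip 43.3 j7 0.58
```

step_arm:
  motion:
    - [40, -5, 0, 0, -1]
    - [40, -5, 0, 0, -1]
    - [40, -5, 0, 0, -1]
    - [40, -5, 0, 0, -1]
    - [40, -5, 0, 0, -1]

```text
time: 9.55
tool_pos: [508.4, 56.7, 203.1]
tcp_rot: [0.684, 0.729, -0.001, -0.001]
force: [-0.3, 0.6, -3.5]
grip_width: 44.1
grasp_force: 40.0
```

step_arm:
  motion:
    - [40, -5, 0, 0, -1]
    - [35, -5, 0, 0, -1]
    - [25, -3, 20, 0, -1]
    - [14, -1.4, 20, 0, -1]
    - [0, 0, 0, 0, -1]

```text
time: 10.18
tool_pos: [486.0, 168.8, 162.1]
tcp_rot: [0.684, 0.73, -0.003, -0.001]
force: [0.4, -1.0, -3.4]
grip_width: 43.5
grasp_force: 40.0
```

Run:
```python
from h import *
plan(487.2,169.6,150,3.65)
W=robot.read_camera("wrist");S=robot.read_camera("scene");D=robot.read_camera("side")
for t,z in dict(lamp_hole=0,base_rim=42).items():
    a=[(p,robot.spot_point(p,t)) for p in(S,D)]
    if all(x[1] for x in a):print(t,tri(*[(p,r[0]["centre"]) for p,r in a]),[r[0]["centre"] for p,r in a])
f=lambda p:cv2.resize(p["pixels"][slice(*c[0]),slice(*c[1])],(400,400),interpolation=cv2.INTER_CUBIC)
r,k=proj(S,[488,159,70]).astype(int);c=((r-35,r+35),(k-35,k+35));A=f(S);print(c)
r,k=proj(D,[488,159,70]).astype(int);c=((r-35,r+35),(k-35,k+35));B=f(D);print(c)
cv2.imwrite("pics/w6.png",np.hstack([A,B]));np.save("w6.npy",[W,S,D],allow_pickle=True)
cv2.imwrite("pics/w6w.png",W["pixels"])
```

```text
tool [486.  168.8 162.1] shift [ 0.8  1.3 12.1] tool y at 3.76 spin(+k90) 0.11 tilt [-0.0055 -0.003 ] F [ 0.4 -1.  -3.4] grip 43.5 j7 -0.02
lamp_hole [ 372.61293015   36.27715548 -158.30713758] [[182.8, 314.3], [288.4, 196.8]]
((np.int64(148), np.int64(218)), (np.int64(279), np.int64(349)))
((np.int64(125), np.int64(195)), (np.int64(156), np.int64(226)))
```

View pics/w6w.png

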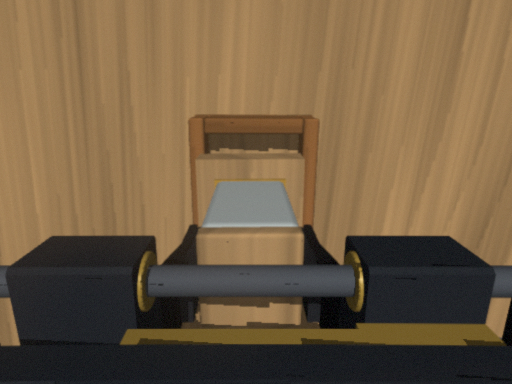

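The view shows the foot (far edge at row 154, cols 196–304) hovering over the tray (outer cols about 190–318, far wall at row 117), square with it. I'll compute the sideways offset numerically.

Run:
```python
from h import *
W=np.load("w6.npy",allow_pickle=True)[0];M=Rm(robot.get_obs()["tcp_rot"]);T=robot.get_obs()["tool_pos"]
im=cv2.GaussianBlur(W["pixels"],(1,5),0).astype(float)
def edges(r,lo,hi):
    g=np.abs(np.diff(im[r],axis=0)).sum(1)[lo:hi]
    return [(i+lo+.5,int(g[i])) for i in range(1,len(g)-1) if g[i]>25 and g[i]>=g[i-1] and g[i]>=g[i+1]]
L=lambda r,c,z:(M.T@(atz(W,[r,c],z)-T))[:2].round(1)
zf=T[2]-94.6
for r in(128,138,146,160,175,195):print(r,[(c,g,L(r,c,42)[1],L(r,c,zf+22)[1]) for c,g in edges(r,180,330)])
g=np.abs(np.diff(cv2.GaussianBlur(W["pixels"],(15,1),0).astype(float)[:,250],axis=0)).sum(1)
print([(i+.5,int(g[i]),L(i+.5,250,42)[0],L(i+.5,250,zf+22)[0]) for i in range(100,235) if g[i]>20 and g[i]>=g[i-1] and g[i]>=g[i+1]])
```

```text
128 [(188.5, 76, np.float64(-50.8), np.float64(-41.4)), (202.5, 42, np.float64(-40.1), np.float64(-32.8)), (204.5, 31, np.float64(-38.6), np.float64(-31.6)), (301.5, 38, np.float64(35.2), np.float64(28.0)), (303.5, 32, np.float64(36.8), np.float64(29.3)), (318.5, 53, np.float64(48.1), np.float64(38.5))]
138 [(188.5, 70, np.float64(-51.1), np.float64(-41.7)), (203.5, 50, np.float64(-39.6), np.float64(-32.4)), (298.5, 36, np.float64(33.3), np.float64(26.5)), (303.5, 48, np.float64(37.1), np.float64(29.6)), (318.5, 56, np.float64(48.6), np.float64(38.8))]
146 [(188.5, 62, np.float64(-51.4), np.float64(-42.0)), (203.5, 55, np.float64(-39.8), np.float64(-32.6)), (302.5, 53, np.float64(36.7), np.float64(29.2)), (317.5, 47, np.float64(48.2), np.float64(38.5))]
160 [(189.5, 68, np.float64(-51.2), np.float64(-41.8)), (194.5, 36, np.float64(-47.2), np.float64(-38.6)), (304.5, 43, np.float64(38.7), np.float64(30.9)), (317.5, 49, np.float64(48.9), np.float64(39.0))]
175 [(190.5, 68, np.float64(-50.9), np.float64(-41.6)), (195.5, 50, np.float64(-47.0), np.float64(-38.4)), (303.5, 39, np.float64(3
[... 174 characters left out ...]
8.3)), (212.5, 31, np.float64(-33.9), np.float64(-27.8)), (287.5, 33, np.float64(26.5), np.float64(21.0)), (303.5, 38, np.float64(39.3), np.float64(31.3)), (315.5, 41, np.float64(48.9), np.float64(39.1))]
[(114.5, 72, np.float64(61.3), np.float64(64.6)), (118.5, 28, np.float64(58.3), np.float64(62.3)), (132.5, 36, np.float64(47.8), np.float64(53.8)), (149.5, 107, np.float64(34.7), np.float64(43.2)), (152.5, 32, np.float64(32.4), np.float64(41.3)), (158.5, 31, np.float64(27.7), np.float64(37.5)), (180.5, 56, np.float64(9.9), np.float64(23.2)), (223.5, 35, np.float64(-26.7), np.float64(-6.5)), (226.5, 103, np.float64(-29.4), np.float64(-8.6)), (233.5, 39, np.float64(-35.7), np.float64(-13.7))]
```

step_arm:
  motion:
    - [0, 2.5, 0, 0, -1]
    - [0, 0, 8, 0, -1]
    - [0, 0, 6, 0, -1]
    - [0, 0, 0, 0, -1]
    - [0, 0, 0, 0, -1]

```text
time: 11.15
tool_pos: [490.9, 168.4, 150.4]
tcp_rot: [0.684, 0.729, -0.0, 0.0]
force: [0.4, -0.9, -3.2]
grip_width: 44.1
grasp_force: 40.0
```

Run:
```python
from h import *
plan(487.2,169.6,131,3.65)
W=robot.read_camera("wrist")
im=cv2.GaussianBlur(W["pixels"],(1,5),0).astype(float)
for r in(115,125,132,138,150,165,180,195):
    g=np.abs(np.diff(im[r],axis=0)).sum(1)
    print(r,[(i+.5,int(g[i])) for i in range(170,340) if g[i]>25 and g[i]>=g[i-1] and g[i]>=g[i+1]])
g=np.abs(np.diff(cv2.GaussianBlur(W["pixels"],(15,1),0).astype(float)[:,250],axis=0)).sum(1)
print([(i+.5,int(g[i])) for i in range(80,200) if g[i]>20 and g[i]>=g[i-1] and g[i]>=g[i+1]])
cv2.imwrite("pics/w7.png",W["pixels"])
```

```text
tool [490.9 168.4 150.4] shift [ 1.4 -3.6 19.4] tool y at 3.61 spin(+k90) -0.04 tilt [-0.0001 -0.0001] F [ 0.4 -0.9 -3.2] grip 44.1 j7 -0.0
115 [(185.5, 30)]
125 [(177.5, 65), (192.5, 45), (194.5, 26), (296.5, 38), (298.5, 41), (314.5, 66)]
132 [(177.5, 73), (192.5, 42), (194.5, 29), (298.5, 42), (313.5, 58)]
138 [(177.5, 64), (193.5, 51), (292.5, 27), (297.5, 49), (313.5, 61)]
150 [(178.5, 77), (194.5, 47), (210.5, 43), (221.5, 32), (260.5, 56), (269.5, 32), (292.5, 28), (297.5, 54), (312.5, 53)]
165 [(179.5, 67), (195.5, 61), (304.5, 33), (312.5, 44)]
180 [(180.5, 72), (196.5, 68), (286.5, 37), (303.5, 34), (311.5, 45)]
195 [(181.5, 68), (197.5, 63), (212.5, 31), (287.5, 33), (303.5, 28), (310.5, 43)]
[(114.5, 71), (118.5, 36), (133.5, 33), (151.5, 91), (158.5, 35), (180.5, 57)]
```

step_arm:
  motion:
    - [0, -3.4, 0, 0, -1]
    - [0, 0, 0, 0, -1]
    - [0, 0, 4, 0, -1]
    - [0, 0, 0, 0, -1]
    - [0, 0, 0, 0, -1]

```text
time: 11.82
tool_pos: [487.5, 168.2, 146.5]
tcp_rot: [0.684, 0.729, -0.0, -0.0]
force: [-0.3, -0.0, -3.3]
grip_width: 43.8
grasp_force: 40.0
```

Run:
```python
from h import *
plan(487.5,169.6,131,3.65)
W=robot.read_camera("wrist")
im=cv2.GaussianBlur(W["pixels"],(1,5),0).astype(float)
for r in(132,138,165,195):
    g=np.abs(np.diff(im[r],axis=0)).sum(1)
    print(r,[(i+.5,int(g[i])) for i in range(170,340) if g[i]>25 and g[i]>=g[i-1] and g[i]>=g[i+1]])
```

```text
tool [487.5 168.2 146.5] shift [ 1.4  0.  15.5] tool y at 3.61 spin(+k90) -0.04 tilt [-0.0001 -0.0001] F [-0.3 -0.  -3.3] grip 43.8 j7 -0.0
132 [(181.5, 80), (196.5, 45), (198.5, 33), (301.5, 28), (303.5, 47), (319.5, 64)]
138 [(181.5, 74), (197.5, 54), (297.5, 32), (303.5, 51), (319.5, 59)]
165 [(182.5, 63), (194.5, 36), (304.5, 46), (317.5, 40)]
195 [(184.5, 58), (196.5, 30), (212.5, 32), (287.5, 35), (303.5, 43), (316.5, 49)]
```

step_arm:
  motion:
    - [0, 0, 4, 0, -1]
    - [0, 0, 4, 0, -1]
    - [0, 0, 4, 0, -1]
    - [0, 0, 3, 0, -1]
    - [0, 0, 0, 0, -1]

```text
time: 12.5
tool_pos: [487.4, 168.1, 131.2]
tcp_rot: [0.684, 0.729, -0.0, -0.0]
force: [-0.8, -0.6, -3.7]
grip_width: 43.6
grasp_force: 40.0
```

step_arm:
  motion:
    - [0, 0, 3, 0, -1]
    - [0, 0, 1.5, 0, -1]
    - [0, 0, 1.5, 0, -1]
    - [0, 0, 0, 0, -1]
    - [0, 0, 0, 0, -1]

```text
time: 13.12
tool_pos: [487.6, 168.3, 125.6]
tcp_rot: [0.684, 0.729, 0.0, -0.0]
force: [-0.1, -0.1, -3.6]
grip_width: 43.6
grasp_force: 40.0
```

step_arm:
  motion:
    - [0, 0, 0.5, 0, -1]
    - [0, 0, 0.5, 0, -1]
    - [0, 0, 0.5, 0, -1]
    - [0, 0, 0.5, 0, -1]
    - [0, 0, 0, 0, -1]

```text
time: 13.75
tool_pos: [487.7, 168.4, 124.4]
tcp_rot: [0.684, 0.729, 0.0, -0.001]
force: [-2.5, -0.6, 6.3]
grip_width: 43.7
grasp_force: 40.0
```

step_arm:
  motion:
    - [0, 0, -0.4, 0, -1]
    - [-2, 0, 0, 0, -1]
    - [-2, 0, 0, 0, -1]
    - [-2, 0, 0, 0, -1]
    - [-2, 0, 0, 0, -1]

```text
time: 14.38
tool_pos: [488.9, 160.7, 124.3]
tcp_rot: [0.684, 0.729, 0.001, 0.0]
force: [0.6, 3.4, 2.7]
grip_width: 43.7
grasp_force: 40.0
```

step_arm:
  motion:
    - [-1, 0, 0, 0, -1]
    - [-1, 0, 0, 0, -1]
    - [0, 0, 0, 0, -1]
    - [0, 0, 0, 0, -1]
    - [0, 0, 0, 0, -1]

```text
time: 15.0
tool_pos: [488.0, 158.2, 123.8]
tcp_rot: [0.684, 0.729, -0.0, -0.0]
force: [-0.2, -0.3, -2.8]
grip_width: 43.8
grasp_force: 40.0
```

step_arm:
  motion:
    - [-1.5, 0, 0, 0, -1]
    - [-1.5, 0, 0, 0, -1]
    - [0, 0, 1, 0, -1]
    - [0, 0, 1, 0, -1]
    - [0, 0, 0, 0, -1]

```text
time: 15.62
tool_pos: [488.2, 155.3, 121.8]
tcp_rot: [0.684, 0.729, -0.0, -0.0]
force: [-0.5, -0.5, -4.3]
grip_width: 43.7
grasp_force: 40.0
```

Free below the pin-top level with no contact, so the hole is over the pin. Lowering further.

step_arm:
  motion:
    - [0, 0, 1.5, 0, -1]
    - [0, 0, 1.5, 0, -1]
    - [0, 0, 1, 0, -1]
    - [0, 0, 1, 0, -1]
    - [0, 0, 0, 0, -1]

```text
time: 16.25
tool_pos: [488.3, 155.3, 116.9]
tcp_rot: [0.684, 0.729, -0.0, -0.0]
force: [0.7, 0.1, -4.1]
grip_width: 43.8
grasp_force: 40.0
```

step_arm:
  motion:
    - [0, 0, 1.5, 0, -1]
    - [0, 0, 1.5, 0, -1]
    - [0, 0, 1, 0, -1]
    - [0, 0, 1, 0, -1]
    - [0, 0, 0, 0, -1]
  force: 55

```text
time: 16.88
tool_pos: [488.4, 155.3, 112.2]
tcp_rot: [0.684, 0.729, 0.0, -0.0]
force: [-2.6, -0.3, 4.2]
grip_width: 43.3
grasp_force: 55.0
```

step_arm:
  motion:
    - [0, 0, 0.5, 0, -1]
    - [0, 0, 0.5, 0, -1]
    - [0, 0, 0.5, 0, -1]
    - [0, 0, 0, 0, -1]
    - [0, 0, 0, 0, -1]

```text
time: 17.5
tool_pos: [488.4, 155.3, 110.7]
tcp_rot: [0.684, 0.729, 0.0, -0.0]
force: [-3.1, -0.1, 6.2]
grip_width: 44.0
grasp_force: 55.0
```

step_arm:
  motion:
    - [0, 0, 0.5, 0, -1]
    - [0, 0, 0.5, 0, -1]
    - [0, 0, 0.5, 0, -1]
    - [0, 0, 0.5, 0, -1]
    - [0, 0, 0, 0, -1]

```text
time: 18.12
tool_pos: [488.5, 155.3, 109.5]
tcp_rot: [0.684, 0.729, 0.0, -0.001]
force: [-4.4, -1.1, 13.8]
grip_width: 43.8
grasp_force: 55.0
```

step_arm:
  motion:
    - [0, 0, 0.5, 0, -1]
    - [0, 0, 0.5, 0, -1]
    - [0, 0, 0, 0, -1]
    - [0, 0, 0, 0, -1]
    - [0, 0, 0, 0, -1]

```text
time: 18.75
tool_pos: [488.6, 155.3, 109.4]
tcp_rot: [0.684, 0.729, 0.0, -0.001]
force: [-6.5, -1.1, 22.1]
grip_width: 43.2
grasp_force: 55.0
```

The stop is at z = 109.4, which is 15 mm (10 + 5) below where the foot rode on the pin. The force rises steeply there, so the plate is fully down. I'll look once, then hand in.

Run:
```python
from h import *
S=robot.read_camera("scene");D=robot.read_camera("side");o=robot.get_obs();print(o["force"],o["tool_pos"])
f=lambda p:cv2.resize(p["pixels"][120:250,150:350],(400,260))
cv2.imwrite("pics/f.png",np.hstack([f(S),f(D)]))
```

```text
[-7.4792511  -1.13912209 22.65474211] [488.62437423 155.28669333 109.43017907]
```

View pics/f.png

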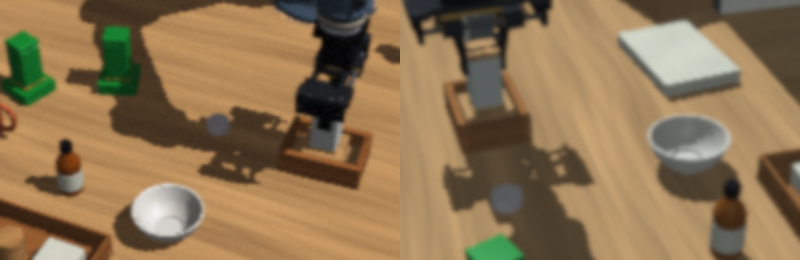

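The lamp stands upright in the tray (left crop about (325,140), right crop (487,90)). The tin, bowl, bottle and green look-alikes show where they were.

```bash
python3 -c "
from workcell import robot
print(robot.job_done())"
```

```text
the job is handed in; nothing more can be done
None
```

The lamp is in the tray over the pin, pressed down to the plate's stop at about 23 N and still gripped, and I handed the job in at about 19 s on the robot's clock; no verdict came back.

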